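Fire one shot of the spring-hammer impact tester

TASK

Run one impact test on the blue coupon. Press the hammer's cocking pad down until the sear catches and holds the hammer up by itself, without forcing it hard against the rubber buffer behind the sear; push the coupon sled fully home under the raised hammer; then trip the red release lever so that the hammer strikes the coupon and stays down on it. Leave the beaker, the amber bottle and the petri dishes where they stand.

Things in the scene. Friction and masses are not known exactly. Their poses are not given: they have to be found in the camera images.
- impact_tester: bench impact tester, grey base plate 225 (x) x 345 (y) x 12 mm, fixed; origin on the worktop below the middle of the main shaft. Own x points away from the operator side, y towards the hammer, z up; 'local' below means this frame. Shaft along x at z = 115 mm, hammer at y = 130 mm, cocking tail on the -y side, cheeks 133 mm high, sear sector and sear in front of them to x = -68 mm
- cocking_pad (a point): ribbed black rubber pad 38 (x) x 48 mm on the hammer arm's tail; origin at the centre of its upper face, z its normal, y along the tail. It circles the shaft's axis with the arm: hammer down, origin at local y = -84, z = 209 mm, leaning 40 degrees; at 0.75 rad y = -126, z = 127 mm. Spring: 5 to 11 N at the pad over the stroke, some N more at the sear; over 45 N is forcing it
- hammer_arm (a joint): arm angle, rad: 0 = hammer on the bare anvil, 0.11 = on the coupon; grows as the pad goes down; a spring drives it back. The sear catches somewhere from 0.60 to 0.96, by the energy setting left on it (unreported); 0.06 rad (8 mm) beyond lies a rubber buffer, felt as some 5 N more per mm. Let go, a caught arm drops 0.1 rad at most, one not caught flies back
- lever_pad (a point): centre of the top of the release lever's red finger plate, 32 (x) x 34 (y) mm, at local x = -132, y = 11, z = 56 mm when up. Pressed straight down with some 5 to 12 N it frees the sear after about 12 mm and goes 23 mm at most, then springs back. The hammer falls at once: keep clear of pad and hammer
- release_lever (a joint): angle of the release lever, rad: 0 = up, 0.42 = fully down; 0.2 to 0.25 frees the sear. The sear is on the same shaft: it also dips while the sear is ridden over in cocking and comes back as the sear snaps in
- sled_tab (a point): centre of the outer (-x) face of the sled's upright black push tab, 44 mm wide (y), z from 29 to 63 mm; at local x = -180 mm plus the sled's travel, y = 130, z = 46 mm. Guide rails beside the sled are 34 mm high and end at x = -156 mm. The cocked hammer hangs within 17 mm of local x = 0, its lower end over 90 mm up
- sled (a joint): travel of the steel coupon sled along the tester's x, m: 0 = fully out towards the operator, 0.085 = home against its end stop, the blue coupon (50 x 34 mm, top at z = 36 mm) over the anvil. Slides with 1.5 N and stays where left. A lowered hammer blocks it at about 0.033
- beaker_50: empty glass beaker, 57 mm wide, 60 mm high, standing on the worktop; origin at the centre of its foot
- bottle_amber: amber bottle with black cap, 58 mm wide, 112 mm high; origin at the centre of its foot
- petri_pair: two stacked petri dishes, 62 mm wide, 30 mm high; origin at the centre of their foot

How it is judged:
By the outcome, as a careful person would: the job done as asked, in the order asked, and still so for the second after the job is handed in, with the robot touching nothing.
It also fails if it takes over 51 s, if anything falls off the work surface, if the arm or the gripper's body presses on something with over 40 N, if the wrist force passes 120 N, or if a joint passes its speed limit or range.

ROBOT

A 7-joint arm with a two-finger parallel gripper is mounted at the origin on a cart in front of the work surface, level with it; the furniture and walls round the work are solid. World frame = base frame: x ahead of the robot, y to its left, z up, the work surface at z = 0. Lengths are in m, angles in rad, forces in N, time in s.
With the tool pointing down it reaches from about 0.4 to 0.85 m from the base axis. Payload 4.5 kg.
Tool frame: the origin (TCP) lies between the finger pads; the fingertips stand 19 mm ahead of it and the grasp point (between the pads) is the TCP (r.nose_length is the distance from the TCP to the fingertips, in m); z points along the fingers, x is the direction in which the jaws open and shut, and the axes are right-handed (so a half turn about z gives the same grasp; the last joint's range is limited). The gripper opens to 88 mm and grips with 3 to 60 N. Pads are 18 mm wide; open, the fingers measure 123 mm over their backs; the gripper's body (75 mm by 187 mm) begins 45 mm behind the grasp point.
Start: joints at [1.17, 0.689, -0.195, 1.565, 0.157, 0.902, -0.215], TCP at [0.263, -0.567, 0.258] pointing down, gripper open.
Joint ranges: [-3.01, 3.01], [-0.46, 2.08], [-1.47, 1.51], [0.13, 2.56], [-1, 4.14], [0.04, 2.09], [-2.66, 2.66]. Speed limits (rad/s): [2.57, 2.57, 3.14, 3.14, 3.14, 3.14, 3.14].

INTERFACE

Orientations are given as a unit quaternion [x, y, z, w].
In Python, from plant import get_state, vision, r gives the robot as it stands.
- The arm moves only by the tool play_rows, never from a script. Its argument "deltas" is a list that holds one entry, the list of rows, each a list of 7 numbers: the gripper command: -1 is fully open, 1 is shut, values between are in proportion, then the shift along the tool's x, y, z normalised to -1 to 1, where 1 is 300 mm, then the turn, a rotation vector about the tool's x, y, z normalised to -1 to 1, where 1 is pi rad. A call has 1 to 5 rows; each row is the pose to reach, as a shift and turn from the pose measured when the call began, along the tool's axes at that moment, turning the shorter way round; what a row does not reach only later rows make up. A row lasts 1/8 s, in which the tool goes at most 62.5 mm and 10.7 degrees, less where a joint would pass 70% of its speed; a pose out of reach is approached as far as the arm can. A call with a number of a shift or a turn outside -1 to 1 is refused whole. A call with a gripper value outside its range is refused whole. The fingers move at their own pace and stop on an object; "force" is the grip in N (left out, the last holds). Time passes only in rows, so rows that repeat a pose let the fingers close. It gives the time, the measured TCP pose, the force and the opening at its end, in the units of the state.
- get_state(): the state, without advancing time (a new reading comes with each control period).
- vision.snapshot(name): name is "scene" or "top"; returns the picture (480x640x3 uint8, red, green, blue); there is no depth.
- vision.camera_model(name): a dict with "vfov" (degrees; the focal length in pixels is half the picture's height over the tangent of half this angle, whatever the lens; pixels are square), "cx", "cy" (the principal point, pixels), "world_to_cam" (4x4, takes a point from world to camera coordinates). Camera axes: x right, y up, looking along -z (the intrinsics and any distortion apply to the point x, -y, -z); pixel columns grow to the right and rows downward; lengths in m; the calibration is good to about 2 mm. A picture is of the moment at which its call begins. camera_model takes no time and is no camera call.
- r.finish_job(): hands the job in, once; it reports no verdict.
The state is a dict: "clock": time; "q": joint angles; "qd": joint speeds; "joint_torque": joint torques, N m; "tool_pos": TCP position; "eef_rot": TCP orientation; "contact_force": force on the tool from outside, world axes, zero at the start; "moment": the same for the moment, N m; "opening": opening from 0.0 (shut) to 1.0 (fully open).
Only numpy, scipy, OpenCV 4.12 (cv2) and the standard library are available. Lean on these libraries where they do the work, as an engineer would, in place of code of your own. Each camera call takes 0.05 s, during which the arm holds its last target.

## Working session

There is one attempt and no reset: what is moved stays moved. The work goes in short steps, Python scripts to look and compute and a tool call to move; the robot and the scene stay as the last step left them, time stands still between calls to the robot, and variables do not carry over. Pictures are saved under pics/ and viewed, and the job is handed in when it is done.

Besides the shell and the picture viewer there is one more tool, called after "Request:" as name(argument=value, ...) on one line, values as JSON. play_rows: Moves the arm, as the interface text tells. Scaled input: -1 to 1 covers 300 mm each way for a shift and pi rad each way for a turn. Its arguments: {"type":"object","properties":{"deltas":{"type":"array"},"force":{"type":"number"}},"required":["deltas"]}

```bash
ls; mkdir -p pics; python3 - <<'E'
from plant import get_state, vision, r
import cv2
for n in("scene","top"):
    cv2.imwrite(f"pics/{n}0.png",vision.snapshot(n)[:,:,::-1]); print(n,vision.camera_model(n))
print(get_state())
E
```

```text
pics
scene {'vfov': 43.080538722904244, 'cx': 316.09865165871724, 'cy': 245.73592881225542, 'world_to_cam': array([[ 0.69861871, -0.71534831,  0.01444631, -0.42621167],
       [ 0.4584438 ,  0.46304141,  0.7585657 , -0.34139765],
       [-0.54932794, -0.52332537,  0.65143639, -1.56012137],
       [ 0.        ,  0.        ,  0.        ,  1.        ]])}
top {'vfov': 49.6100519765043, 'cx': 320.7292109962425, 'cy': 243.68304668257798, 'world_to_cam': array([[ 0.00442915, -0.99998706, -0.00250066, -0.02537591],
       [ 0.9981375 ,  0.00426878,  0.06085485, -0.53911784],
       [-0.06084339, -0.00276554,  0.99814349, -1.3445509 ],
       [ 0.        ,  0.        ,  0.        ,  1.        ]])}
{'clock': 0.1, 'q': array([ 1.16981376,  0.68987969, -0.1945436 ,  1.5662228 ,  0.15729722,
        0.90248217, -0.21510603]), 'qd': array([ 1.46057668e-04, -9.26988335e-04, -1.53908559e-03, -2.77524213e-03,
        5.80572636e-05, -2.42687184e-05,  2.31437037e-03]), 'joint_torque': array([-2.26562275e-03, -5.28499925e+01, -1.27113070e+00, -1.53834826e+01,
       -5.25451661e-02,  1.96132823e-03,  1.45063660e-05]), 'tool_pos': array([ 0.26301385, -0.56638811,  0.25700813]), 'eef_rot': array([ 8.42997335e-01, -5.37917143e-01, -6.99890646e-04, -3.87954119e-04]), 'contact_force': array([-0.75754403,  0.54314514, -0.72745759]), 'moment': array([ 0.02056427, -0.0170631 ,  0.01928217]), 'opening': 0.9989893191578955}
```

View pics/scene0.png

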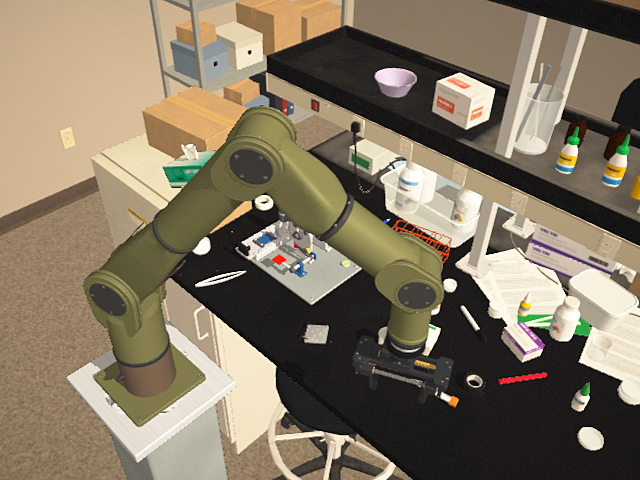

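View pics/top0.png

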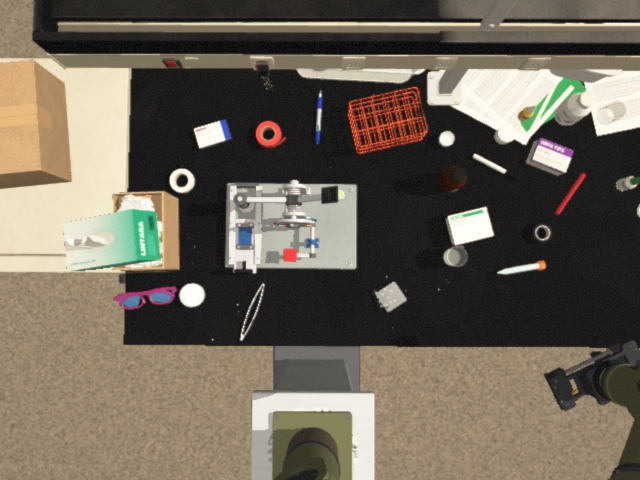

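```bash
cat > h.py <<'E'
import numpy as np, cv2
from plant import get_state, vision, r
def cam(n):
    m=vision.camera_model(n); f=240/np.tan(np.radians(m["vfov"])/2); return m,f
def ray(n,u,v,z):
    m,f=cam(n); T=m["world_to_cam"]; R=T[:3,:3]; c=-R.T@T[:3,3]
    d=R.T@np.array([(u-m["cx"])/f,-(v-m["cy"])/f,-1]); return c+d*(z-c[2])/d[2]
def proj(n,p):
    m,f=cam(n); q=m["world_to_cam"]@np.append(p,1); return np.array([m["cx"]+f*q[0]/-q[2], m["cy"]-f*q[1]/-q[2]])
E
python3 - <<'E'
from h import *
t=cv2.imread("pics/top0.png"); s=cv2.imread("pics/scene0.png")
cv2.imwrite("pics/topz.png",cv2.resize(t[170:280,215:370],None,fx=5,fy=5,interpolation=cv2.INTER_CUBIC))
cv2.imwrite("pics/scz.png",cv2.resize(s[195:310,225:375],None,fx=5,fy=5,interpolation=cv2.INTER_CUBIC))
for u,v in((226,183.5),(357,183.5),(357,269.5),(226,269.5)): print(ray("top",u,v,.012))
hsv=cv2.cvtColor(t,cv2.COLOR_BGR2HSV)
m=((hsv[...,0]<8)|(hsv[...,0]>172))&(hsv[...,1]>150)&(hsv[...,2]>100)
ys,xs=np.nonzero(m[240:270,275:305]);print("red",xs.mean()+275,ys.mean()+240,xs.min(),xs.max(),ys.min(),ys.max(),ray("top",xs.mean()+275,ys.mean()+240,.056))
E
```

```text
[0.6981471  0.22864321 0.012     ]
[ 0.69952939 -0.11833554  0.012     ]
[ 0.47211011 -0.11837634  0.012     ]
[0.47059838 0.22510794 0.012     ]
red 289.84 254.52666666666667 9 21 9 20 [0.50886288 0.05524342 0.056     ]
```

View pics/topz.png

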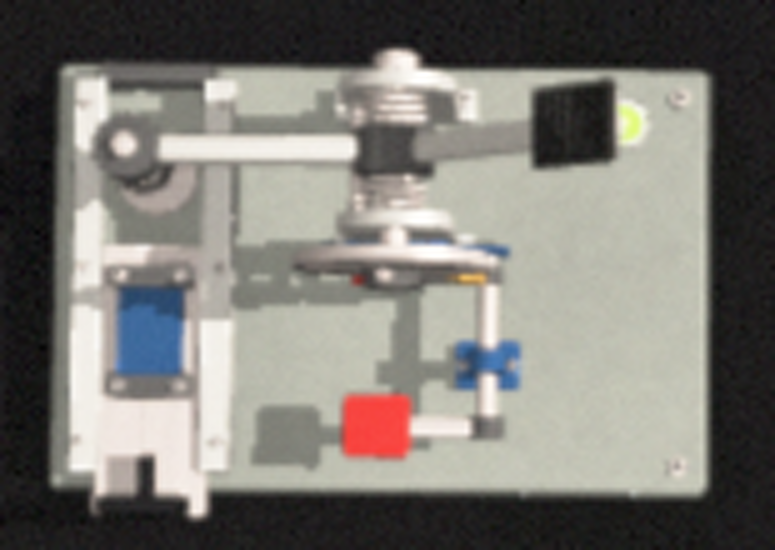

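View pics/scz.png

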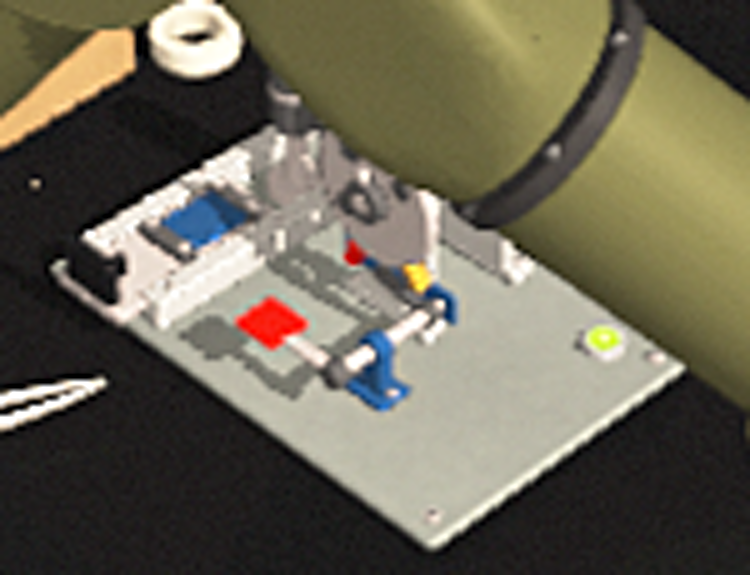

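```bash
python3 - <<'E'
from h import *
a=[ray("top",215+x/5,170+y/5,.012) for x,y in((60,65),(710,72),(705,495),(52,490))]
a=np.array(a)[:,:2]; print(a)
d1=a[0]-a[1]; d2=a[3]-a[2]; e1=a[0]-a[3]; e2=a[1]-a[2]
for d in(d1,d2):print("y ang",np.degrees(np.arctan2(-d[0],d[1])),np.linalg.norm(d))
for d in(e1,e2):print("x ang",np.degrees(np.arctan2(d[1],d[0])),np.linalg.norm(d))
print(a.mean(0))
red=ray("top",289.84+.0,254.53,.056); pad=ray("top",215+574/5,170+125/5,.209)
tab=ray("top",215+148/5,170+500/5,.063)
P=np.array([red,pad])[:,:2]; L=np.array([[-.132,.011],[0,-.084]])
v=P[1]-P[0]; l=L[1]-L[0]; th=np.arctan2(v[1],v[0])-np.arctan2(l[1],l[0]); print(red,pad,np.degrees(th),np.linalg.norm(v),np.linalg.norm(l),"tab",tab)
for th in (th,np.radians(0.5),0):
  R=np.array([[np.cos(th),-np.sin(th)],[np.sin(th),np.cos(th)]]); print((P-L@R.T))
E
```

```text
[[ 0.69949415  0.22601346]
 [ 0.69712548 -0.11833597]
 [ 0.47340756 -0.11575557]
 [ 0.47452106  0.22674348]]
y ang -0.3941136741400001 0.34435757499609015
y ang -0.18627376778806154 0.34250085933176105
x ang -0.18592056232954796 0.22497427804421402
x ang -0.6608305192796664 0.22373280099829876
[0.58613706 0.05466635]
[0.5088544  0.05524335 0.056     ] [ 0.63789445 -0.04359192  0.209     ] -1.7070320496785556 0.16254152054717363 0.1626314852665375 tab [0.46901402 0.16869443 0.063     ]
[[0.64046815 0.0403161 ]
 [0.64039672 0.0403708 ]]
[[0.64094537 0.04539567]
 [0.63716143 0.04040488]]
[[0.6408544  0.04424335]
 [0.63789445 0.04040808]]
```

```bash
cat >> h.py <<'E'
from scipy.spatial.transform import Rotation as Ro
def tilt(deg):  # tool x=+X, z leaning to -Y by deg
    s,c=np.sin(np.radians(deg)),np.cos(np.radians(deg))
    return Ro.from_matrix(np.array([[1,0,0],[0,-c,s],[0,-s,-c]]).T)
def delta(p,R=None,S=None):
    S=S or get_state(); R0=Ro.from_quat(S["eef_rot"]); R=R or R0
    print(np.round(R0.inv().apply(np.array(p)-S["tool_pos"])/.3,3).tolist(), np.round((R0.inv()*R).as_rotvec()/np.pi,3).tolist())
def padpt(th,O=np.array([.638,.041])):  # pad centre world at arm angle th
    a=np.arctan2(94,84)-th; return np.array([O[0],O[1]-.126*np.cos(a),.115+.126*np.sin(a)])
def tcp(th,R,back=0.):  # tip touches pad centre
    return padpt(th)-R.apply([0,0,1])*(.019+back)
E
python3 - <<'E'
from h import *
R=tilt(20)
delta([.45,-.35,.36],tilt(0)); delta(tcp(0,R,.03),R); print(tcp(0,R,.03))
E
```

```text
[-0.392, -0.869, -0.343] [-0.0, 0.0, -0.362]
[-1.106, -1.892, 0.008] [-0.099, 0.064, -0.358]
[ 0.638      -0.02619872  0.25499761]
```

Request:
play_rows(deltas=[[[1,-0.39,-0.87,-0.343,0,0,-0.36],[1,-0.39,-0.87,-0.343,0,0,-0.36],[1,-0.39,-0.87,-0.343,0,0,-0.36],[1,-0.39,-0.87,-0.343,0,0,-0.36],[1,-0.39,-0.87,-0.343,0,0,-0.36]]], force=40)

```text
clock: 0.72
tool_pos: [0.4518, -0.3483, 0.3607]
eef_rot: [0.995, -0.095, -0.0, -0.001]
contact_force: [1.4, -0.3, -0.4]
opening: 0.457
```

```bash
python3 - <<'E'
from h import *
R=tilt(20)
delta([.62,-.03,.34],R); print(get_state())
E
```

```text
[0.349, -1.148, 0.07] [-0.111, 0.011, -0.06]
{'clock': 0.725, 'q': array([ 0.86593488,  0.5336649 , -0.48614447,  1.57998371,  0.26914932,
        1.09628084,  0.12237085]), 'qd': array([-0.43952374, -0.06080165, -0.44610357, -0.26514752,  0.16340208,
        0.42897359,  0.63994299]), 'joint_torque': array([  2.08995201, -46.51829123,  -3.37709695, -16.0485059 ,
        -0.30471526,  -0.27398184,  -0.70778489]), 'tool_pos': array([ 0.45175083, -0.34832201,  0.36071132]), 'eef_rot': array([ 9.95444233e-01, -9.53425008e-02, -2.66598308e-04, -7.18045595e-04]), 'contact_force': array([ 1.36456434, -0.31542945, -0.43335998]), 'moment': array([-0.11986891, -0.08813086, -0.01867106]), 'opening': 0.45660211659113675}
```

Request:
play_rows(deltas=[[[1,0.3,-0.98,0.05,-0.1,0.01,-0.06],[1,0.3,-0.98,0.05,-0.1,0.01,-0.06],[1,0.3,-0.98,0.05,-0.1,0.01,-0.06],[1,0.3,-0.98,0.05,-0.1,0.01,-0.06],[1,0.3,-0.98,0.05,-0.1,0.01,-0.06]]])

```text
clock: 1.35
tool_pos: [0.5964, -0.0747, 0.3457]
eef_rot: [0.988, -0.0, 0.0, 0.156]
contact_force: [0.9, -0.3, 0.2]
opening: 0.008
```

```bash
python3 - <<'E'
from h import *
R=tilt(20)
print(get_state()["q"]);delta(tcp(0,R,.03),R)
E
```

```text
[ 0.12237887  0.59118919 -0.40737961  1.55230209  0.5763432   1.18115981
 -0.49302509]
[0.138, -0.247, 0.238] [-0.011, -0.0, -0.0]
```

Request:
play_rows(deltas=[[[1,0.138,-0.247,0.05,-0.011,0,0],[1,0.138,-0.247,0.05,-0.011,0,0],[1,0.138,-0.247,0.238,-0.011,0,0],[1,0.138,-0.247,0.238,-0.011,0,0]]])

```text
clock: 1.85
tool_pos: [0.635, -0.0299, 0.2516]
eef_rot: [0.984, -0.001, -0.005, 0.176]
contact_force: [-1.3, 0.0, 0.7]
opening: 0.008
```

```bash
python3 - <<'E'
from h import *
R=tilt(20)
S=get_state();print(S["contact_force"],S["tool_pos"])
for th in(0,.1,.2,.3,.4):delta(tcp(th,R),R)
for n in("scene","top"):
    i=vision.snapshot(n)[:,:,::-1]; cv2.imwrite(f"pics/{n}1.png",cv2.resize(i[150:330,200:400] if n=="scene" else i[150:290,215:375],None,fx=3,fy=3,interpolation=cv2.INTER_CUBIC))
E
```

```text
[-1.25994211  0.04793737  0.67122593] [ 0.63502148 -0.0298686   0.25155559]
[0.011, -0.008, 0.085] [0.001, 0.003, -0.0]
[0.011, 0.01, 0.123] [0.001, 0.003, -0.0]
[0.011, 0.024, 0.163] [0.001, 0.003, -0.0]
[0.012, 0.034, 0.203] [0.001, 0.003, -0.0]
[0.012, 0.04, 0.245] [0.001, 0.003, -0.0]
```

View pics/scene1.png

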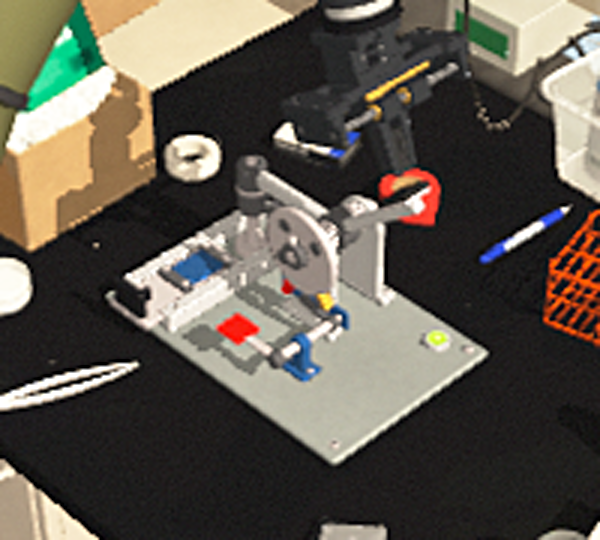

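View pics/top1.png

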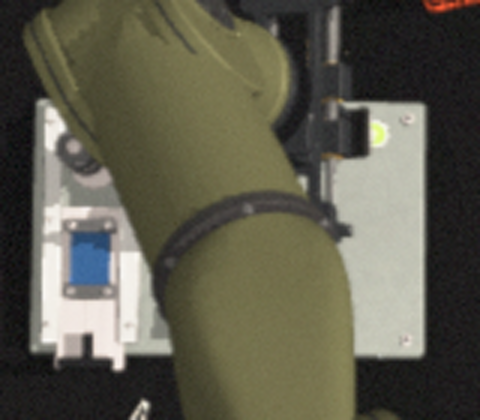

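Request:
play_rows(deltas=[[[1,0.011,-0.008,0.07,0,0.003,0],[1,0.011,0.001,0.105,0,0.003,0],[1,0.011,0.01,0.123,0,0.003,0],[1,0.011,0.017,0.143,0,0.003,0],[1,0.011,0.024,0.163,0,0.003,0]]])

```text
clock: 2.58
tool_pos: [0.6427, -0.0505, 0.215]
eef_rot: [0.985, -0.001, 0.007, 0.173]
contact_force: [0.1, 1.2, 5.0]
opening: 0.0
```

```bash
python3 - <<'E'
from h import *
R=tilt(20)
S=get_state();print(S["contact_force"],S["tool_pos"])
for th in(.2,.25,.3,.35,.4,.45,.5):delta(tcp(th,R),R)
for n in("scene",):
    i=vision.snapshot(n)[:,:,::-1]; cv2.imwrite(f"pics/{n}2.png",cv2.resize(i[150:330,200:400] if n=="scene" else i[150:290,215:375],None,fx=3,fy=3,interpolation=cv2.INTER_CUBIC))
E
```

```text
[0.12187277 1.19973258 4.96810821] [ 0.64266542 -0.05054359  0.21495899]
[-0.016, 0.002, 0.024] [-0.0, -0.004, -0.001]
[-0.016, 0.007, 0.044] [-0.0, -0.004, -0.001]
[-0.016, 0.012, 0.065] [-0.0, -0.004, -0.001]
[-0.017, 0.015, 0.086] [-0.0, -0.004, -0.001]
[-0.017, 0.018, 0.106] [-0.0, -0.004, -0.001]
[-0.017, 0.019, 0.127] [-0.0, -0.004, -0.001]
[-0.017, 0.019, 0.148] [-0.0, -0.004, -0.001]
```

View pics/scene2.png

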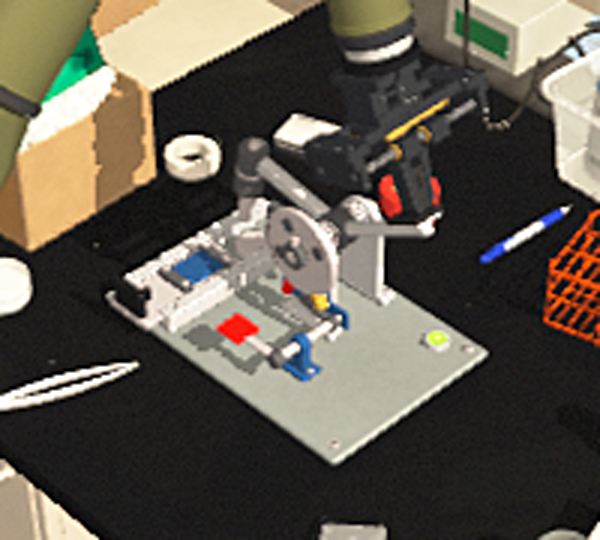

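Request:
play_rows(deltas=[[[1,-0.016,0.007,0.044,0,-0.004,0],[1,-0.016,0.012,0.065,0,-0.004,0],[1,-0.016,0.015,0.086,0,-0.004,0],[1,-0.016,0.018,0.106,0,-0.004,0],[1,-0.016,0.019,0.127,0,-0.004,0]]])

```text
clock: 3.25
tool_pos: [0.6414, -0.0683, 0.1834]
eef_rot: [0.985, -0.002, 0.005, 0.173]
contact_force: [2.5, 2.9, 8.6]
opening: 0.004
```

```bash
python3 - <<'E'
from h import *
R=tilt(20)
S=get_state();print(S["contact_force"],S["tool_pos"])
for th in(.4,.45,.5,.55,.6,.65,.7):print(th,end=' ');delta(tcp(th,R),R)
E
```

```text
[2.54462264 2.92637116 8.57455391] [ 0.64138609 -0.06830319  0.18342064]
0.4 [-0.011, -0.002, -0.012] [-0.001, -0.003, -0.002]
0.45 [-0.011, -0.001, 0.008] [-0.001, -0.003, -0.002]
0.5 [-0.012, -0.0, 0.029] [-0.001, -0.003, -0.002]
0.55 [-0.012, -0.001, 0.05] [-0.001, -0.003, -0.002]
0.6 [-0.012, -0.003, 0.071] [-0.001, -0.003, -0.002]
0.65 [-0.012, -0.005, 0.092] [-0.001, -0.003, -0.002]
0.7 [-0.012, -0.009, 0.113] [-0.001, -0.003, -0.002]
```

Request:
play_rows(deltas=[[[1,-0.012,0,0.029,0,-0.003,0],[1,-0.012,0,0.05,0,-0.003,0],[1,-0.012,-0.001,0.06,0,-0.003,0]]])

```text
clock: 3.62
tool_pos: [0.6413, -0.0732, 0.1695]
eef_rot: [0.985, -0.003, 0.004, 0.172]
contact_force: [3.6, 1.4, 7.8]
opening: 0.006
```

```bash
python3 - <<'E'
from h import *
R=tilt(20)
S=get_state();print(S["contact_force"],S["tool_pos"])
for th in(.55,.6,.65,.7,.75,.8):print(th,end=' ');delta(tcp(th,R),R)
E
```

```text
[3.59867409 1.41466071 7.84868769] [ 0.64130746 -0.07319284  0.16946775]
0.55 [-0.011, -0.0, 0.001] [-0.001, -0.002, -0.002]
0.6 [-0.011, -0.002, 0.022] [-0.001, -0.002, -0.002]
0.65 [-0.011, -0.005, 0.043] [-0.001, -0.002, -0.002]
0.7 [-0.012, -0.008, 0.064] [-0.001, -0.002, -0.002]
0.75 [-0.012, -0.013, 0.084] [-0.001, -0.002, -0.002]
0.8 [-0.012, -0.019, 0.104] [-0.001, -0.002, -0.002]
```

Request:
play_rows(deltas=[[[1,0,-0.001,0.015,0,0,0],[1,0,-0.002,0.03,0,0,0]]])

```text
clock: 3.88
tool_pos: [0.6416, -0.0748, 0.1631]
eef_rot: [0.985, -0.003, 0.005, 0.172]
contact_force: [-2.9, 3.0, 8.6]
opening: 0.008
```

Request:
play_rows(deltas=[[[1,0,-0.002,0.015,0,0,0],[1,0,-0.003,0.028,0,0,0]]])

```text
clock: 4.12
tool_pos: [0.6416, -0.0761, 0.1571]
eef_rot: [0.985, -0.004, 0.005, 0.171]
contact_force: [-3.9, 3.0, 9.2]
opening: 0.001
```

```bash
python3 - <<'E'
from h import *
R=tilt(20)
S=get_state();print(S["contact_force"],S["tool_pos"])
for th in(.55,.6,.65,.7,.75,.8):print(th,end=' ');delta(tcp(th,R),R)
i=vision.snapshot("scene")[:,:,::-1]; cv2.imwrite("pics/scene3.png",cv2.resize(i[150:330,200:400],None,fx=3,fy=3,interpolation=cv2.INTER_CUBIC))
E
```

```text
[-3.89934933  2.99877948  9.21013004] [ 0.64160304 -0.07609744  0.15709712]
0.55 [-0.012, 0.004, -0.041] [-0.001, -0.003, -0.003]
0.6 [-0.012, 0.003, -0.02] [-0.001, -0.003, -0.003]
0.65 [-0.012, 0.0, 0.001] [-0.001, -0.003, -0.003]
0.7 [-0.012, -0.004, 0.021] [-0.001, -0.003, -0.003]
0.75 [-0.012, -0.008, 0.042] [-0.001, -0.003, -0.003]
0.8 [-0.013, -0.014, 0.062] [-0.001, -0.003, -0.003]
```

View pics/scene3.png

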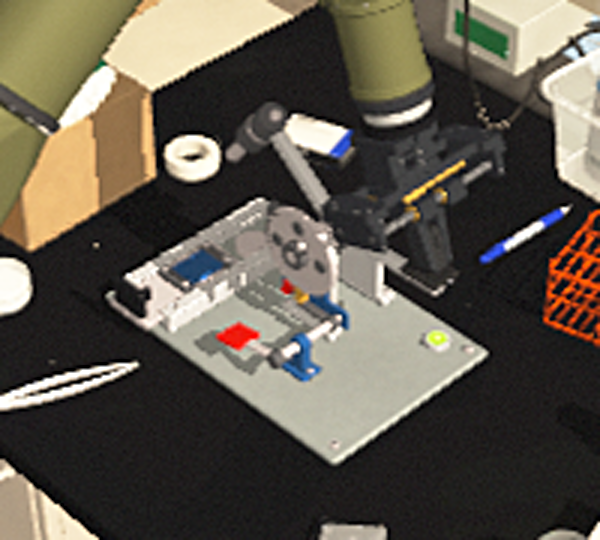

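Request:
play_rows(deltas=[[[1,-0.006,-0.002,0.012,0,0,0],[1,-0.006,-0.004,0.022,0,0,0]]])

```text
clock: 4.42
tool_pos: [0.6414, -0.0767, 0.1528]
eef_rot: [0.985, -0.004, 0.007, 0.171]
contact_force: [-0.5, 1.4, 8.5]
opening: 0.004
```

```bash
cat >> h.py <<'E'
def lever():
    i=vision.snapshot("scene"); h=cv2.cvtColor(i,cv2.COLOR_RGB2HSV)[245:275,262:295]
    m=((h[...,0]<8)|(h[...,0]>172))&(h[...,1]>150)&(h[...,2]>100)
    n,l,st,c=cv2.connectedComponentsWithStats(m.astype(np.uint8)); k=1+np.argmax(st[1:,4]); return c[k]+[262,245],st[k,4],i[:,:,::-1]
E
python3 - <<'E'
from h import *
R=tilt(20)
S=get_state();print(S["contact_force"],S["tool_pos"])
for th in(.65,.7,.75,.8):print(th,end=' ');delta(tcp(th,R),R)
print(lever()[:2])
for f in("scene0",):
    h=cv2.cvtColor(cv2.imread("pics/scene0.png"),cv2.COLOR_BGR2HSV)[245:275,262:295]; m=((h[...,0]<8)|(h[...,0]>172))&(h[...,1]>150)&(h[...,2]>100)
    ys,xs=np.nonzero(m);print("up:",xs.mean()+262,ys.mean()+245)
E
```

```text
[-0.5016384   1.42712666  8.51018741] [ 0.64135443 -0.07673686  0.15277385]
0.65 [-0.011, 0.003, -0.014] [-0.002, -0.004, -0.003]
0.7 [-0.011, -0.001, 0.007] [-0.002, -0.004, -0.003]
0.75 [-0.012, -0.005, 0.028] [-0.002, -0.004, -0.003]
0.8 [-0.012, -0.011, 0.048] [-0.002, -0.004, -0.003]
(array([278.52857143, 261.61428571]), np.int32(70))
up: 279.1686746987952 258.855421686747
```

Request:
play_rows(deltas=[[[1,0,-0.002,0.012,0,0,0],[1,0,-0.004,0.02,0,0,0]]])

```text
clock: 4.72
tool_pos: [0.6415, -0.0773, 0.1487]
eef_rot: [0.985, -0.004, 0.008, 0.171]
contact_force: [-3.4, 1.1, 10.1]
opening: 0.005
```

```bash
python3 - <<'E'
from h import *
R=tilt(20)
S=get_state();print(S["contact_force"],S["tool_pos"])
for th in(.7,.75,.8):print(th,end=' ');delta(tcp(th,R),R)
print(lever()[:2])
E
```

```text
[-3.43627738  1.12581643 10.14040656] [ 0.64147798 -0.07725228  0.14868784]
0.7 [-0.011, 0.002, -0.006] [-0.002, -0.004, -0.004]
0.75 [-0.012, -0.002, 0.014] [-0.002, -0.004, -0.004]
0.8 [-0.012, -0.008, 0.034] [-0.002, -0.004, -0.004]
(array([278.52857143, 261.61428571]), np.int32(70))
```

Request:
play_rows(deltas=[[[1,0,-0.001,0.012,0,0,0],[1,0,-0.003,0.022,0,0,0]]])

```text
clock: 5.03
tool_pos: [0.6415, -0.0778, 0.1441]
eef_rot: [0.985, -0.005, 0.008, 0.171]
contact_force: [-3.4, 2.8, 8.6]
opening: 0.003
```

```bash
python3 - <<'E'
from h import *
R=tilt(20)
S=get_state();print(S["contact_force"],S["tool_pos"])
for th in(.7,.75,.8,.85):print(th,end=' ');delta(tcp(th,R),R)
print(lever()[:2])
E
```

```text
[-3.40412803  2.78055971  8.60198574] [ 0.64148495 -0.07775034  0.14406645]
0.7 [-0.011, 0.006, -0.021] [-0.002, -0.004, -0.004]
0.75 [-0.012, 0.001, -0.001] [-0.002, -0.004, -0.004]
0.8 [-0.012, -0.005, 0.019] [-0.002, -0.004, -0.004]
0.85 [-0.012, -0.011, 0.039] [-0.002, -0.004, -0.004]
(array([278.80246914, 259.18518519]), np.int32(81))
```

Request:
play_rows(deltas=[[[1,-0.004,-0.001,0.01,0,0,0],[1,-0.004,-0.002,0.012,0,0,0]]])

```text
clock: 5.32
tool_pos: [0.6413, -0.0778, 0.1426]
eef_rot: [0.985, -0.005, 0.009, 0.171]
contact_force: [-2.5, 1.9, 10.5]
opening: 0.006
```

```bash
python3 - <<'E'
from h import *
R=tilt(20)
S=get_state();print(S["contact_force"],S["tool_pos"])
for th in(.65,.7,.75,.8,.85):print(th,end=' ');delta(tcp(th,R),R)
c,a,i=lever();print(c,a); cv2.imwrite("pics/scene4.png",cv2.resize(i[150:330,200:400],None,fx=3,fy=3,interpolation=cv2.INTER_CUBIC))
E
```

```text
[-2.45896319  1.927541   10.48489973] [ 0.64132597 -0.07777045  0.14255882]
0.65 [-0.01, 0.011, -0.047] [-0.002, -0.005, -0.004]
0.7 [-0.011, 0.008, -0.026] [-0.002, -0.005, -0.004]
0.75 [-0.011, 0.003, -0.006] [-0.002, -0.005, -0.004]
0.8 [-0.011, -0.003, 0.015] [-0.002, -0.005, -0.004]
0.85 [-0.012, -0.01, 0.034] [-0.002, -0.005, -0.004]
[278.7804878  259.13414634] 82
```

View pics/scene4.png

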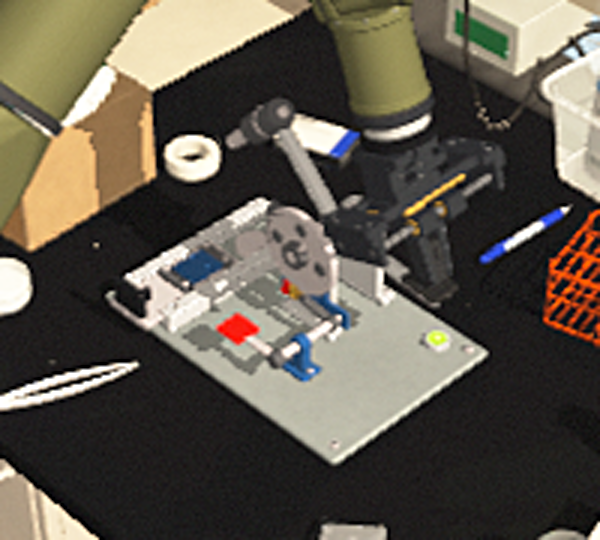

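Request:
play_rows(deltas=[[[1,0,0.003,-0.012,0,0,0],[1,0,0.005,-0.022,0,0,0],[1,0,0.007,-0.03,0,0,0]]])

```text
clock: 5.75
tool_pos: [0.6412, -0.0769, 0.152]
eef_rot: [0.985, -0.005, 0.009, 0.171]
contact_force: [-0.2, 0.2, -0.2]
opening: 0.005
```

```bash
python3 - <<'E'
from h import *
R=tilt(20)
S=get_state();print(S["contact_force"],S["tool_pos"])
for th in(.6,.65,.7,.75,.8,.85):print(th,end=' ');delta(tcp(th,R),R)
E
```

```text
[-0.15634548  0.15611681 -0.21418777] [ 0.64116961 -0.0768951   0.15202883]
0.6 [-0.01, 0.006, -0.037] [-0.002, -0.005, -0.004]
0.65 [-0.01, 0.003, -0.016] [-0.002, -0.005, -0.004]
0.7 [-0.011, -0.0, 0.005] [-0.002, -0.005, -0.004]
0.75 [-0.011, -0.005, 0.025] [-0.002, -0.005, -0.004]
0.8 [-0.011, -0.011, 0.045] [-0.002, -0.005, -0.004]
0.85 [-0.012, -0.018, 0.065] [-0.002, -0.005, -0.004]
```

```bash
cat >> h.py <<'E'
def back(deg,sg=-1): # tool x along sg*Y, tip leaning to +X by deg
    s,c=np.sin(np.radians(deg)),np.cos(np.radians(deg)); z=np.array([s,0,-c]); x=np.array([0,sg,0]); return Ro.from_matrix(np.array([x,np.cross(z,x),z]).T)
E
python3 - <<'E'
from h import *
S=get_state(); p=S["tool_pos"]
print(S["q"])
delta(p+[0,0,.03]);delta(p+[-.02,0,.17]); delta([.42,.05,.33],back(15)); 
E
```

```text
[ 0.05016914  0.87016892 -0.3039293   1.62389531  0.77945402  0.88027347
 -0.73730296]
[0.002, 0.034, -0.094] [0.0, 0.0, 0.0]
[-0.055, 0.192, -0.535] [0.0, 0.0, 0.0]
[-0.728, -0.189, -0.713] [0.146, -0.026, 0.503]
```

Request:
play_rows(deltas=[[[1,0,0.034,-0.094,0,0,0],[1,-0.03,0.192,-0.535,0,0,0],[1,-0.06,0.192,-0.535,0,0,0],[1,-0.3,0.1,-0.6,0.07,-0.01,0.25],[1,-0.5,-0.05,-0.65,0.1,-0.02,0.35]]])

```text
clock: 6.38
tool_pos: [0.5165, -0.0167, 0.3275]
eef_rot: [0.975, -0.187, 0.033, 0.115]
contact_force: [0.1, 0.1, -0.6]
opening: 0.005
```

```bash
python3 - <<'E'
from h import *
S=get_state(); p=S["tool_pos"]
print(S["q"],p,S["contact_force"])
delta([.42,.12,.30],back(20));print(lever()[:2])
i=vision.snapshot("scene")[:,:,::-1];cv2.imwrite("pics/scene5.png",i)
E
```

```text
[ 0.04328818  0.47857854 -0.37280049  1.81228594  0.48802138  0.98920356
 -0.96812443] [ 0.51649739 -0.01667639  0.32746728] [ 0.08932381  0.08235945 -0.5910977 ]
[-0.471, -0.311, -0.025] [0.136, -0.004, 0.387]
(array([278.80246914, 259.18518519]), np.int32(81))
```

View pics/scene5.png

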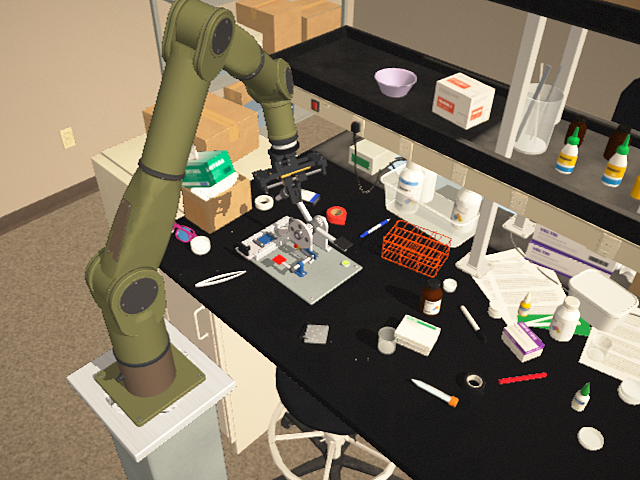

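```bash
python3 - <<'E'
from h import *
delta([.42,.12,.30],back(20,1))
E
```

```text
[-0.45, -0.315, -0.024] [0.003, 0.151, -0.594]
```

Request:
play_rows(deltas=[[[1,-0.2,-0.1,-0.02,0,0.02,-0.1],[1,-0.35,-0.2,-0.02,0,0.05,-0.2],[1,-0.45,-0.315,-0.024,0,0.15,-0.59],[1,-0.45,-0.315,-0.024,0,0.15,-0.59],[1,-0.45,-0.315,-0.024,0,0.15,-0.59]]])

```text
clock: 7.1
tool_pos: [0.4202, 0.1211, 0.2998]
eef_rot: [0.946, 0.282, 0.083, 0.136]
contact_force: [-0.2, -0.1, 0.1]
opening: 0.008
```

```bash
python3 - <<'E'
from h import *
S=get_state(); print(S["q"],S["tool_pos"])
delta([.40,.172,.25],back(30,1))
E
```

```text
[-0.19698413  0.39541596 -0.57512244  2.16291415  0.79883689  0.7821531
 -0.77320155] [0.4201756  0.12105192 0.29975635]
[0.026, -0.221, 0.106] [-0.05, 0.105, -0.294]
```

Request:
play_rows(deltas=[[[1,0.026,-0.2,0.09,-0.02,0.05,-0.29],[1,0.026,-0.2,0.09,-0.02,0.05,-0.29],[1,0.026,-0.2,0.09,-0.02,0.05,-0.29],[1,0.026,-0.2,0.09,-0.02,0.05,-0.29],[1,0.026,-0.2,0.09,-0.02,0.05,-0.29]]])

```text
clock: 7.72
tool_pos: [0.4028, 0.1683, 0.2563]
eef_rot: [0.71, 0.678, 0.094, 0.166]
contact_force: [0.5, -0.1, 0.6]
opening: 0.005
```

```bash
python3 - <<'E'
from h import *
S=get_state(); R=Ro.from_quat(S["eef_rot"]);print(S["q"],S["tool_pos"],R.as_matrix().round(2))
i=vision.snapshot("top")[:,:,::-1];cv2.imwrite("pics/top5.png",cv2.resize(i[120:400,200:400],None,fx=3,fy=2.9)[:800:,:][:600])
cv2.imwrite("pics/top5.png",cv2.resize(i[170:370,200:400],None,fx=3,fy=3,interpolation=cv2.INTER_CUBIC))
delta([.43,.173,.09],back(22,1));delta([.43,.173,.0635],back(22,1))
E
```

```text
[-0.28508541  0.46543036 -0.65148978  2.33520807  1.24326922  0.66537709
 -0.44119548] [0.40282792 0.16825461 0.25633475] [[ 0.06  0.93  0.36]
 [ 0.99 -0.02 -0.11]
 [-0.09  0.36 -0.93]]
[0.077, -0.115, 0.545] [-0.004, 0.035, -0.006]
[0.085, -0.147, 0.627] [-0.004, 0.035, -0.006]
```

View pics/top5.png

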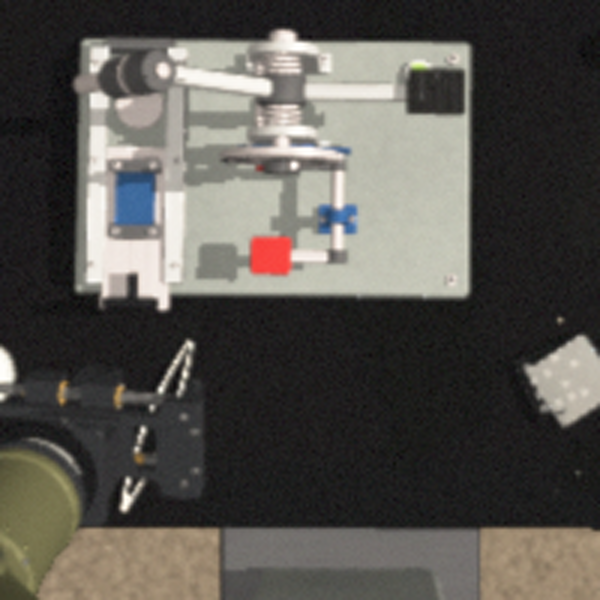

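```bash
python3 - <<'E'
from h import *
i=vision.snapshot("top")[:,:,::-1];cv2.imwrite("pics/top6.png",cv2.resize(i[220:285,220:295],None,fx=8,fy=8,interpolation=cv2.INTER_CUBIC))
i=vision.snapshot("scene")[:,:,::-1];cv2.imwrite("pics/scene6.png",cv2.resize(i[210:285,225:325],None,fx=8,fy=8,interpolation=cv2.INTER_CUBIC))
for y in(.108,.13,.152):
  for z in (.029,.063):
    th=np.radians(-.8);c,s=np.cos(th),np.sin(th);p=[.639+c*-.18-s*y,.0415+s*-.18+c*y,z];print(y,z,p,proj("top",p)*8-[1760,1760],proj("scene",p)*8-[1800,1680])
E
```

```text
0.108 0.029 [np.float64(0.46052546115495296), np.float64(0.15200266505405102), 0.029] [263.66146708 427.57604461] [176.3819207  384.24968938]
0.108 0.063 [np.float64(0.46052546115495296), np.float64(0.15200266505405102), 0.063] [249.34750194 427.18313294] [171.06436768 317.67267446]
0.13 0.029 [np.float64(0.46083262912241413), np.float64(0.1740005205822557), 0.029] [195.70956521 426.32412646] [139.76073563 356.99870408]
0.13 0.063 [np.float64(0.46083262912241413), np.float64(0.1740005205822557), 0.063] [179.63635812 425.89881108] [134.04120313 290.51512253]
0.152 0.029 [np.float64(0.46113979708987535), np.float64(0.1959983761104604), 0.029] [127.7657036  425.07235644] [103.59051228 330.08329369]
0.152 0.063 [np.float64(0.46113979708987535), np.float64(0.1959983761104604), 0.063] [109.93367637 424.61464512] [ 97.479336   263.69594547]
```

View pics/top6.png

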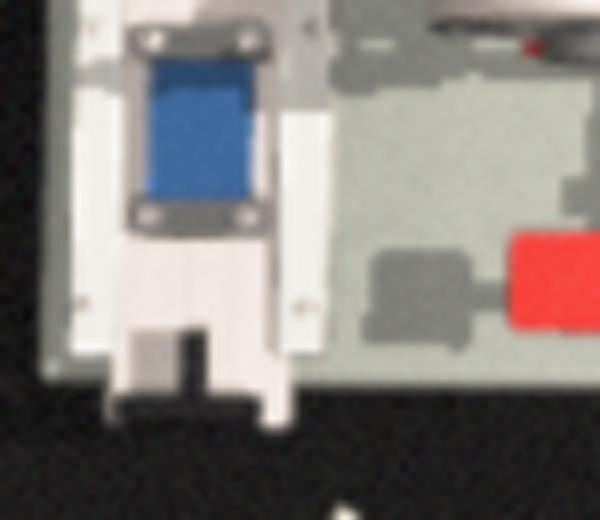

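View pics/scene6.png

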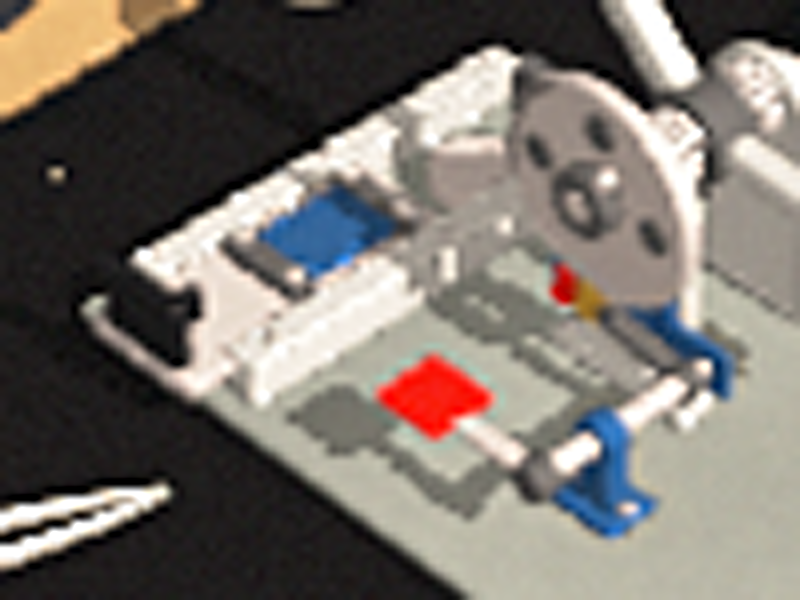

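```bash
python3 - <<'E'
from h import *
delta([.425,.1715,.13],back(22,1));delta([.425,.1715,.0636],back(22,1))
E
```

```text
[0.056, -0.084, 0.416] [-0.004, 0.035, -0.011]
[0.076, -0.164, 0.621] [-0.004, 0.035, -0.011]
```

Request:
play_rows(deltas=[[[1,0.05,-0.08,0.2,0,0.035,-0.01],[1,0.056,-0.084,0.416,0,0.035,-0.01],[1,0.066,-0.12,0.52,0,0.035,-0.01],[1,0.076,-0.164,0.621,0,0.035,-0.01],[1,0.076,-0.164,0.621,0,0.035,-0.01]]])

```text
clock: 8.5
tool_pos: [0.4224, 0.1707, 0.0577]
eef_rot: [0.698, 0.694, 0.125, 0.127]
contact_force: [0.5, 0.2, 0.8]
opening: 0.003
```

```bash
python3 - <<'E'
from h import *
S=get_state(); R=Ro.from_quat(S["eef_rot"]);print(S["q"],S["tool_pos"],S["contact_force"],R.as_matrix()[:,2].round(2))
i=vision.snapshot("scene")[:,:,::-1];cv2.imwrite("pics/scene7.png",cv2.resize(i[180:300,200:350],None,fx=5,fy=5,interpolation=cv2.INTER_CUBIC))
for x in(.44,.47,.50,.53,.54):delta([x,.1715,.0636],back(22,1))
E
```

```text
[-0.24336329  1.01096086 -0.65832399  2.47294121  2.14632569  0.91637649
 -1.22466269] [0.42235351 0.17066313 0.05766683] [0.47648534 0.15556473 0.84529553] [ 0.35 -0.   -0.94]
[0.001, 0.052, 0.013] [-0.006, 0.001, -0.001]
[0.001, 0.145, 0.049] [-0.006, 0.001, -0.001]
[0.002, 0.239, 0.085] [-0.006, 0.001, -0.001]
[0.002, 0.332, 0.12] [-0.006, 0.001, -0.001]
[0.002, 0.363, 0.132] [-0.006, 0.001, -0.001]
```

View pics/scene7.png

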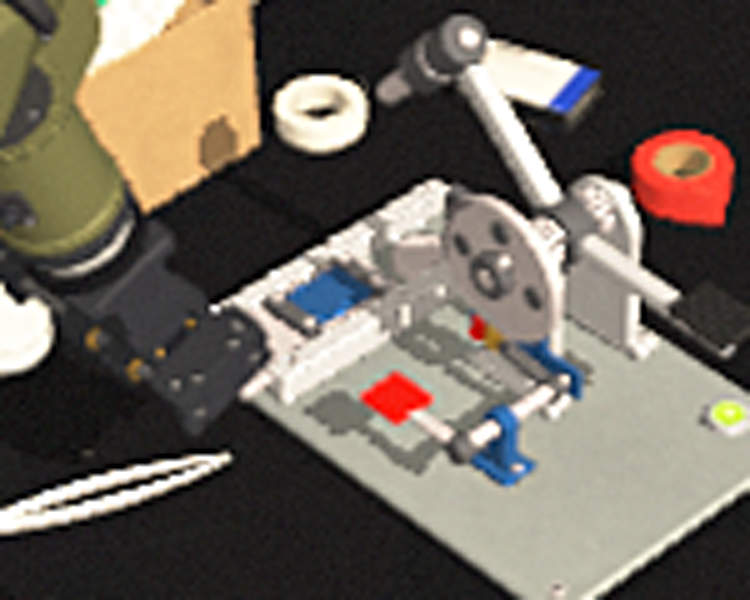

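Request:
play_rows(deltas=[[[1,0,0.0,-0.02,0,0,0],[1,0,0.052,0.013,0,0,0],[1,0,0.1,0.031,0,0,0],[1,0,0.145,0.049,0,0,0],[1,0,0.19,0.067,0,0,0]]])

```text
clock: 9.18
tool_pos: [0.4859, 0.1719, 0.0686]
eef_rot: [0.696, 0.693, 0.131, 0.13]
contact_force: [-1.7, -0.8, -0.7]
opening: 0.005
```

```bash
python3 - <<'E'
from h import *
S=get_state(); R=Ro.from_quat(S["eef_rot"]);print(S["q"],S["tool_pos"],S["contact_force"],R.as_matrix()[:,2].round(2))
i=vision.snapshot("scene")[:,:,::-1];cv2.imwrite("pics/scene8.png",cv2.resize(i[180:300,200:350],None,fx=5,fy=5,interpolation=cv2.INTER_CUBIC))
for x in(.50,.515,.525,.53,.535,.54):delta([x,.1715,.0636],back(22,1))
E
```

```text
[-0.19194302  0.94806864 -0.57637475  2.31613858  2.09459381  0.73852681
 -1.01856147] [0.4859215  0.17191777 0.06856335] [-1.74716041 -0.76865018 -0.72307988] [ 0.36  0.   -0.93]
[-0.001, 0.029, 0.031] [-0.003, -0.0, -0.002]
[-0.0, 0.075, 0.049] [-0.003, -0.0, -0.002]
[-0.0, 0.106, 0.061] [-0.003, -0.0, -0.002]
[-0.0, 0.122, 0.067] [-0.003, -0.0, -0.002]
[0.0, 0.137, 0.073] [-0.003, -0.0, -0.002]
[0.0, 0.153, 0.079] [-0.003, -0.0, -0.002]
```

View pics/scene8.png

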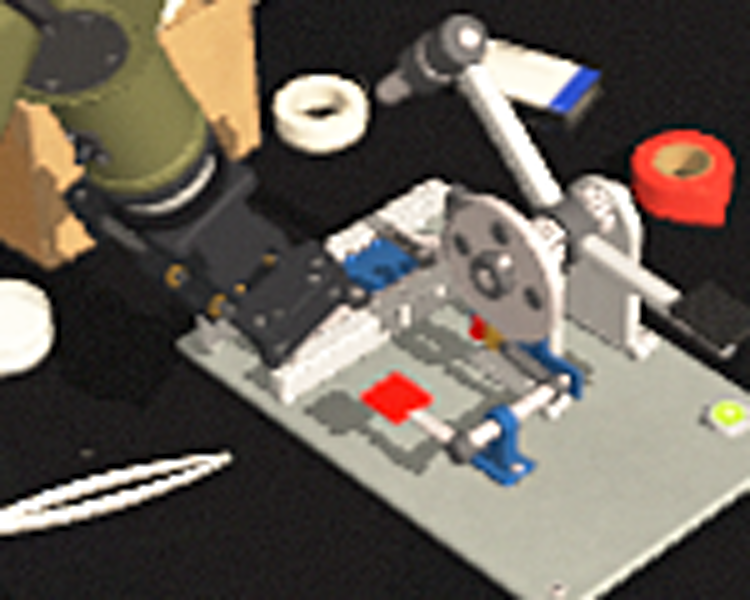

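Request:
play_rows(deltas=[[[1,0,0.029,0.031,0,0,0],[1,0,0.06,0.043,0,0,0],[1,0,0.09,0.055,0,0,0],[1,0,0.106,0.061,0,0,0]]])

```text
clock: 9.72
tool_pos: [0.5255, 0.1717, 0.0637]
eef_rot: [0.697, 0.692, 0.133, 0.131]
contact_force: [-1.7, 0.1, 1.5]
opening: 0.005
```

```bash
python3 - <<'E'
from h import *
S=get_state(); R=Ro.from_quat(S["eef_rot"]);print(S["tool_pos"],S["contact_force"],R.as_matrix()[:,2].round(2))
i=vision.snapshot("scene")[:,:,::-1];cv2.imwrite("pics/scene9.png",cv2.resize(i[180:300,200:350],None,fx=5,fy=5,interpolation=cv2.INTER_CUBIC))
for x in(.525,.53,.535,.54):delta([x,.1715,.0636],back(22,1))
E
```

```text
[0.52550369 0.17169221 0.06371745] [-1.71548165  0.10782652  1.49757159] [ 0.37  0.   -0.93]
[-0.0, -0.003, -0.001] [-0.002, -0.0, -0.002]
[-0.0, 0.012, 0.005] [-0.002, -0.0, -0.002]
[-0.0, 0.028, 0.011] [-0.002, -0.0, -0.002]
[-0.0, 0.043, 0.017] [-0.002, -0.0, -0.002]
```

View pics/scene9.png

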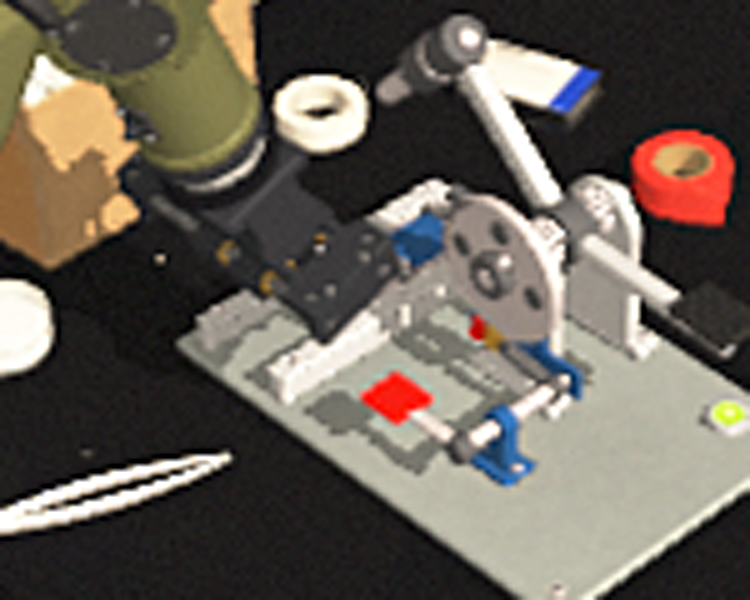

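Body still clear of the sector. Push on in small steps until the end stop is felt.

Request:
play_rows(deltas=[[[1,0,0.012,0.005,0,0,0],[1,0,0.02,0.008,0,0,0]]])

```text
clock: 10.02
tool_pos: [0.5292, 0.1716, 0.0629]
eef_rot: [0.697, 0.693, 0.131, 0.129]
contact_force: [-12.1, -0.8, 9.6]
opening: 0.005
```

Request:
play_rows(deltas=[[[1,0,0.012,0.005,0,0,0],[1,0,0.016,0.007,0,0,0]]])

```text
clock: 10.28
tool_pos: [0.5294, 0.1718, 0.0618]
eef_rot: [0.696, 0.695, 0.128, 0.126]
contact_force: [-13.5, -0.7, 10.9]
opening: 0.008
```

```bash
python3 - <<'E'
from h import *
p=get_state()["tool_pos"]
delta([.50,.1715,.066],back(22,1));delta([.45,.1715,.09]);delta([.43,.15,.20],back(10,1));delta([.43,.06,.22],back(10,1))
E
```

```text
[-0.001, -0.087, -0.048] [-0.007, -0.001, -0.001]
[-0.001, -0.214, -0.182] [0.0, 0.0, 0.0]
[-0.071, -0.147, -0.548] [0.059, -0.001, -0.001]
[-0.371, -0.123, -0.611] [0.059, -0.001, -0.001]
```

Request:
play_rows(deltas=[[[1,0,-0.087,-0.048,0,0,0],[1,0,-0.214,-0.182,0,0,0],[1,-0.07,-0.147,-0.548,0.03,0,0],[1,-0.07,-0.147,-0.548,0.059,0,0],[1,-0.3,-0.13,-0.6,0.059,0,0]]])

```text
clock: 10.9
tool_pos: [0.4306, 0.1191, 0.1716]
eef_rot: [0.702, 0.705, 0.052, 0.083]
contact_force: [0.1, -0.8, -0.8]
opening: 0.004
```

```bash
python3 - <<'E'
from h import *
S=get_state();print(S["tool_pos"],S["q"],S["contact_force"])
i=vision.snapshot("top")[:,:,::-1];cv2.imwrite("pics/top10.png",cv2.resize(i[170:290,210:370],None,fx=5,fy=5,interpolation=cv2.INTER_CUBIC))
th=np.radians(-.8);c,s=np.cos(th),np.sin(th);Rm=np.array([[c,-s],[s,c]])
h=cv2.cvtColor(i,cv2.COLOR_BGR2HSV)
m=((h[...,0]<8)|(h[...,0]>172))&(h[...,1]>150)&(h[...,2]>100);ys,xs=np.nonzero(m[240:270,275:305])
red=ray("top",xs.mean()+275,ys.mean()+240,.056);print("red",red,len(xs))
m=(h[...,0]>100)&(h[...,0]<120)&(h[...,1]>120)&(h[...,2]>60);ys,xs=np.nonzero(m[180:240,228:265]);print("blue",xs.mean()+228,ys.mean()+180,ray("top",xs.mean()+228,ys.mean()+180,.036), xs.ptp() if 0 else (xs.min(),xs.max(),ys.min(),ys.max()))
E
```

```text
[0.43058281 0.11907544 0.17159742] [-0.17570719  0.62737944 -0.44120334  2.3138028   1.3439345   0.39731075
 -0.24329624] [ 0.13595873 -0.84522854 -0.79892857]
red [0.50886288 0.05524342 0.056     ] 150
blue 245.24324324324323 206.92792792792793 [0.63274866 0.1732312  0.036     ] (np.int64(12), np.int64(23), np.int64(22), np.int64(32))
```

View pics/top10.png

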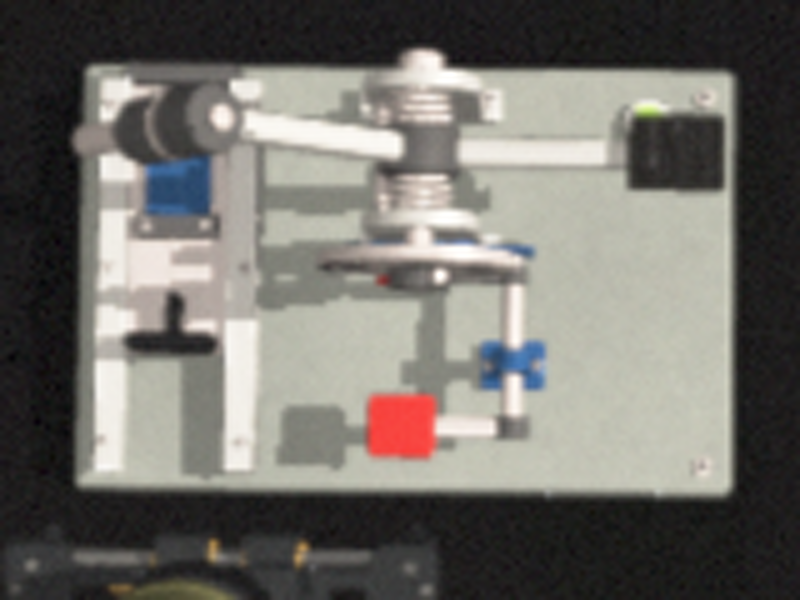

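```bash
python3 - <<'E'
from h import *
a=cv2.imread("pics/top0.png"); b=vision.snapshot("top")[:,:,::-1]
# template of front clamp bar/tab in initial picture tracked in now
for (x0,y0,x1,y1,z) in((234,243,262,251,.036),(232,262,256,275,.05)):
    T=a[y0:y1,x0:x1]; W=b[195:280,224:270]
    k=6; r_=cv2.matchTemplate(cv2.resize(W,None,fx=k,fy=k,interpolation=cv2.INTER_CUBIC),cv2.resize(T,None,fx=k,fy=k,interpolation=cv2.INTER_CUBIC),cv2.TM_CCOEFF_NORMED)
    _,s,_,l=cv2.minMaxLoc(r_); dx,dy=l[0]/k+224-x0,l[1]/k+195-y0; c=((x0+x1)/2,(y0+y1)/2)
    print(s,dx,dy, ray("top",c[0]+dx,c[1]+dy,z)-ray("top",*c,z))
# darkness profile along column of tab
for im,n in((a,"0"),(b,"1")): print(n,im[230:280,238:252].mean((1,2)).round().astype(int).tolist())
for x in(-.18,-.095,-.1):
  print(x,proj("top",[.639+x+.0018,.1715,.063]),proj("top",[.639+x+.0018,.1715,.029]))
E
```

```text
0.8518275022506714 0.3333333333333428 -32.16666666666666 [0.08351832 0.00021749 0.        ]
0.7996846437454224 8.0 -1.5 [ 0.00391018 -0.02035447  0.        ]
0 [84, 92, 98, 107, 112, 115, 114, 116, 116, 117, 116, 116, 116, 115, 108, 117, 131, 132, 122, 141, 218, 231, 232, 232, 232, 232, 232, 232, 233, 232, 224, 189, 169, 167, 167, 168, 168, 165, 141, 82, 45, 41, 32, 23, 27, 27, 28, 28, 29, 29]
1 [136, 134, 135, 141, 155, 156, 95, 50, 43, 37, 65, 114, 147, 154, 155, 155, 156, 156, 155, 156, 156, 157, 157, 158, 158, 158, 158, 158, 158, 159, 158, 159, 159, 161, 162, 175, 174, 126, 63, 33, 27, 30, 29, 28, 30, 31, 34, 44, 51, 62]
-0.18 [243.44502156 273.25469129] [245.42917771 273.30741826]
-0.095 [243.89751704 239.64372423] [245.86268708 240.54162227]
-0.1 [243.87099818 241.61352191] [245.83727854 242.46206749]
```

```bash
python3 - <<'E'
from h import *
for z in(.15,.095): delta([.5057,.0552,z],back(10,1))
E
```

```text
[-0.192, 0.229, 0.13] [0.006, 0.015, -0.0]
[-0.183, 0.194, 0.31] [0.006, 0.015, -0.0]
```

Request:
play_rows(deltas=[[[1,-0.192,0.229,0.0,0.006,0.015,0],[1,-0.192,0.229,0.13,0.006,0.015,0],[1,-0.183,0.21,0.23,0.006,0.015,0],[1,-0.183,0.194,0.31,0.006,0.015,0],[1,-0.183,0.194,0.31,0.006,0.015,0]]])

```text
clock: 11.62
tool_pos: [0.5047, 0.0557, 0.0927]
eef_rot: [0.704, 0.705, 0.06, 0.061]
contact_force: [-1.6, -0.2, -0.5]
opening: 0.003
```

```bash
python3 - <<'E'
from h import *
S=get_state();print(S["tool_pos"],S["q"],S["contact_force"])
for z in(.095,.078,.072,.066,.06,.056,.052): print(z,end=' ');delta([.5057,.0552,z],back(10,1))
i=vision.snapshot("scene")[:,:,::-1];cv2.imwrite("pics/scene11.png",cv2.resize(i[180:300,200:350],None,fx=5,fy=5,interpolation=cv2.INTER_CUBIC))
E
```

```text
[0.504652   0.05572436 0.09271212] [-0.03598526  0.81523373 -0.30553417  2.19002687  1.61438747  0.26208095
 -0.25208348] [-1.62710537 -0.16751452 -0.45770175]
0.095 [-0.002, 0.005, -0.007] [-0.001, 0.001, 0.0]
0.078 [-0.002, -0.005, 0.049] [-0.001, 0.001, 0.0]
0.072 [-0.002, -0.008, 0.069] [-0.001, 0.001, 0.0]
0.066 [-0.002, -0.012, 0.088] [-0.001, 0.001, 0.0]
0.06 [-0.001, -0.015, 0.108] [-0.001, 0.001, 0.0]
0.056 [-0.001, -0.017, 0.121] [-0.001, 0.001, 0.0]
0.052 [-0.001, -0.02, 0.134] [-0.001, 0.001, 0.0]
```

View pics/scene11.png

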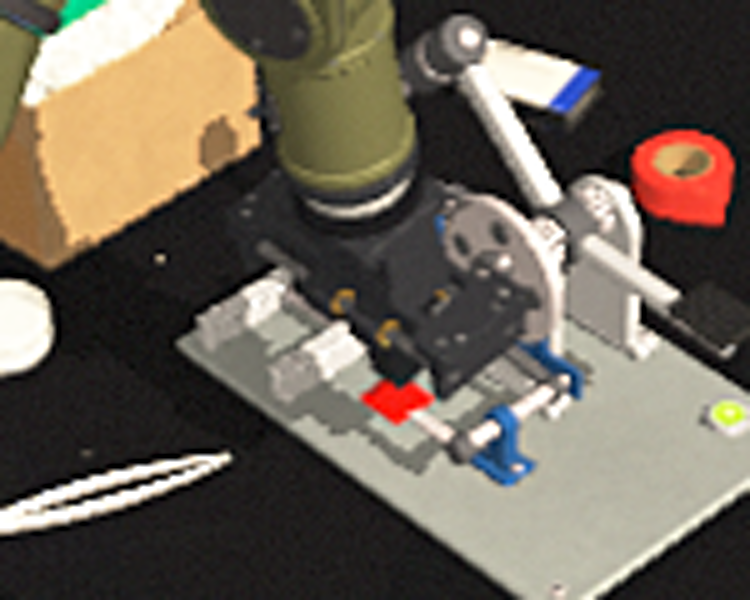

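Request:
play_rows(deltas=[[[1,0,-0.003,0.04,0,0,0],[1,0,-0.008,0.069,0,0,0],[1,0,-0.012,0.088,0,0,0],[1,0,-0.015,0.108,0,0,0]]])

```text
clock: 12.18
tool_pos: [0.5071, 0.0572, 0.0625]
eef_rot: [0.704, 0.705, 0.062, 0.062]
contact_force: [-0.2, 0.3, 3.0]
opening: 0.001
```

```bash
python3 - <<'E'
from h import *
S=get_state();print(S["tool_pos"],S["contact_force"])
for z in(.06,.056,.052,.09,.13): print(z,end=' ');delta([.5047,.0552,z],back(10,1))
delta([.44,.0552,.2],back(10,1))
i=vision.snapshot("scene")[:,:,::-1];cv2.imwrite("pics/scene12.png",cv2.resize(i[180:300,200:350],None,fx=5,fy=5,interpolation=cv2.INTER_CUBIC))
E
```

```text
[0.50711285 0.05716108 0.0625122 ] [-0.20495474  0.27841269  3.00750787]
0.06 [-0.007, -0.009, 0.007] [0.0, 0.0, 0.0]
0.056 [-0.007, -0.012, 0.02] [0.0, 0.0, 0.0]
0.052 [-0.007, -0.014, 0.033] [0.0, 0.0, 0.0]
0.09 [-0.007, 0.008, -0.092] [0.0, 0.0, 0.0]
0.13 [-0.007, 0.031, -0.223] [0.0, 0.0, 0.0]
[-0.007, -0.14, -0.49] [0.0, 0.0, 0.0]
```

View pics/scene12.png

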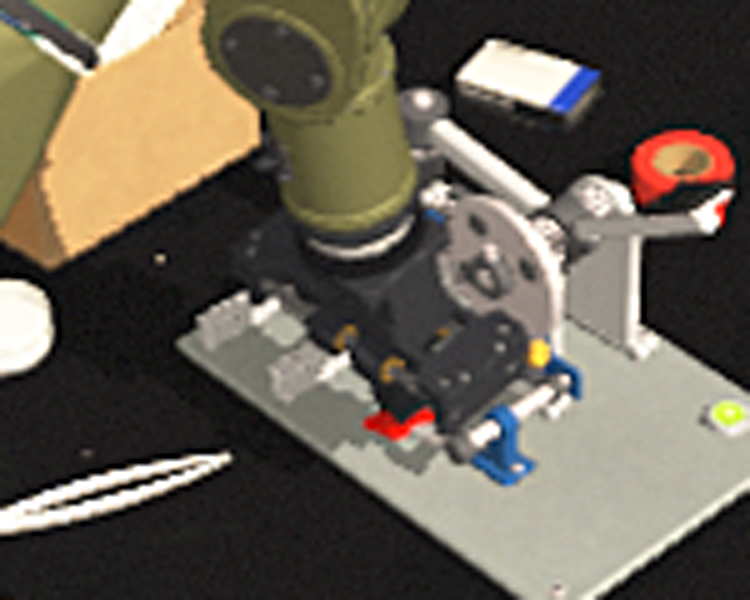

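The hammer has fallen (pad back up at about (690,215), arm level). Retreat.

Request:
play_rows(deltas=[[[1,0,0.008,-0.092,0,0,0],[1,0,0.02,-0.223,0,0,0],[1,0,-0.14,-0.49,0,0,0],[1,0,-0.14,-0.49,0,0,0],[1,0,-0.14,-0.49,0,0,0]]])

```text
clock: 12.85
tool_pos: [0.4394, 0.0572, 0.2013]
eef_rot: [0.704, 0.705, 0.063, 0.063]
contact_force: [-0.6, -0.0, 0.4]
opening: 0.003
```

Request:
play_rows(deltas=[[[1,0,-0.05,-0.05,0,0,0],[1,0,-0.05,-0.05,0,0,0],[1,0,-0.05,-0.05,0,0,0]]])

```text
clock: 13.22
tool_pos: [0.4229, 0.0572, 0.2127]
eef_rot: [0.704, 0.705, 0.063, 0.063]
contact_force: [-0.5, -0.6, 0.2]
opening: 0.002
```

```bash
python3 - <<'E'
from h import *
S=get_state();print(S["tool_pos"],S["contact_force"],lever()[:2])
i=vision.snapshot("scene")[:,:,::-1];cv2.imwrite("pics/scene13.png",i)
i=vision.snapshot("top")[:,:,::-1];cv2.imwrite("pics/top13.png",cv2.resize(i[165:295,210:370],None,fx=4.5,fy=4.5,interpolation=cv2.INTER_CUBIC))
E
```

```text
[0.42291907 0.05724403 0.21273988] [-0.51166684 -0.62172162  0.17630148] (array([278.80246914, 259.18518519]), np.int32(81))
```

View pics/scene13.png

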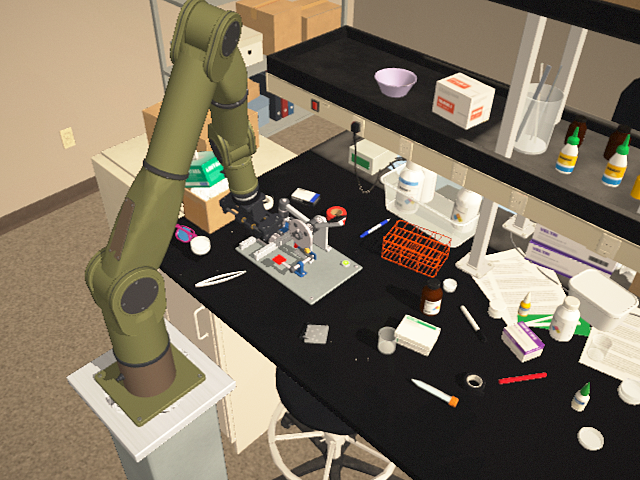

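View pics/top13.png

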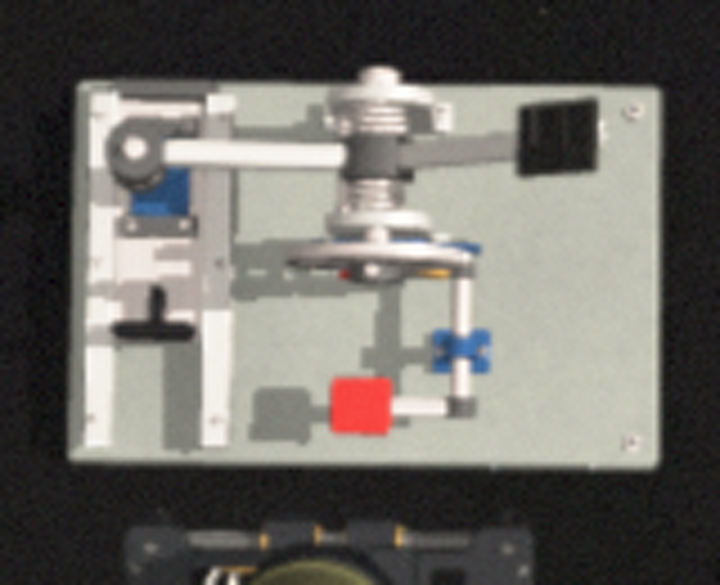

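```bash
python3 -c "
from plant import r; print(r.finish_job())"
```

```text
the job is handed in; nothing more can be done
None
```

I ran the impact test in the order asked and handed it in at about 13.3 s. The hammer struck the blue coupon and is resting on it.

- **Cocking:** I pressed the pad to about 0.76 rad. The lever dipped while the sear was ridden over, then sprang back at about 0.73–0.75 rad. Measured push stayed around 11 N, so the buffer was not forced. When I backed off, the force went to zero and the hammer stayed up.
- **Sled:** I pushed it until the end stop was felt, at about 13.5 N along the push. The pictures put the tab within about 1–2 mm of the home position. One check differed slightly: tracking the coupon holder gave 83.5 mm of travel against the nominal 85 mm, which is about the limit of the picture resolution. I could not tell whether the sled started exactly at 0.
- **Release:** One press of the red lever, and the hammer fell. In the last pictures the hammer is down on the coupon, the lever is back up and the sled has not moved. The robot is clear and touching nothing.
- **Surroundings:** The robot did not go near the beaker, bottle or petri dishes, and the last picture shows them standing. I compared this by eye rather than measuring it.

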